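# Turn a feeder rail end for end and clip it into the rack

### The arm

A 6-joint arm with a two-finger parallel gripper is mounted at the origin on the work surface. World frame = base frame: x ahead of the robot, y to its left, z up, the work surface at z = 0. Lengths are in m, angles in degrees, forces in N, time in s.
With the tool pointing down it reaches from about 0.275 to 0.75 m from the base axis. Payload 10.2 kg.
Tool frame: the origin (TCP) lies midway between the tips of the shut fingers; the grasp point (between the pads) lies env.grip_depth behind it (env.grip_depth is the distance from the TCP to the grasp point, in m); z points along the fingers, y is the direction in which the jaws open and shut (so a half turn about z gives the same grasp; the last joint's range is limited). The gripper opens to 85 mm and grips with 20 to 120 N. Pads are 22 mm wide; open, the fingers measure 114 mm over their backs; the gripper's body (76 mm by 85 mm) begins 54 mm behind the grasp point. The pads swing forward as they close: fully open they stand 13 mm farther back than shut.
Start: joints at [-87.284, 17.928, 85.812, -0, 76.261, -12.8], TCP at [0.14, -0.506, 0.195] pointing down, gripper open.
Joint ranges: [-168.41, 168.41], [-55.51, 124.54], [10.69, 146.95], [-70.63, 250.63], [1, 178], [-165.06, 165.06]. Speed limits (degrees/s): [136.94, 136.94, 172.46, 180, 180, 180].

### API

Orientations are given as [roll, pitch, yaw] about the fixed x, y, z axes, in that order (R = Rz(yaw) Ry(pitch) Rx(roll)).
In Python, from cell import env, cams gives the robot as it stands. The module is installed in compiled form; this text tells all that it offers.
- The arm moves only by the shell command python3 -m inch 'ROWS'. ROWS is a JSON object of lists of equal length, an entry for each row: "claw": the opening, from -1 (shut) to 1 (fully open); "travel": the shift along the tool's x, y, z scaled (see below), a list of three; "delta_rot": the turn, a rotation vector about the tool's x, y, z scaled (see below), a list of three. In form: {"claw": [claw, ...], "travel": [[tx, ty, tz], ...], "delta_rot": [[rx, ry, rz], ...]}. A call has 1 to 10 rows; each row is the pose to reach, as a shift and turn from the pose commanded when the call began, along the tool's axes at that moment; what a row does not reach only later rows make up. The controller multiplies each number of a shift by 25 cm and each number of a turn by 1.5 rad. A row lasts 1/10 s, in which the tool goes at most 50 mm and 8.59 degrees, less where a joint would pass 70% of its speed; a pose out of reach is approached as far as the arm can. A call with a number of a shift or a turn outside -1 to 1 is refused whole. A call with a gripper value outside its range is refused whole. The fingers move at their own pace and stop on an object; the grip force is fixed at half the most. Time passes only in rows, so rows that repeat a pose let the fingers close. It gives the time, the measured TCP pose, the force and the opening at its end, in the units of the state.
- env.state(): the state, without advancing time (a new reading comes with each control period).
- cams.read_camera(name): name is "side" or "top"; returns a dict with "img" (480x640x3 uint8, blue, green, red), "mtx" (3x3 intrinsics, pixels), "pose" (4x4, takes a point from camera to world coordinates). Camera axes: x right, y down, z forward; pixel columns grow to the right and rows downward; lengths in m; the calibration is good to about 2 mm. A picture is of the moment at which its call begins. There is no depth.
- env.finish_job(): hands the job in, once; it reports no verdict.
The state is a dict: "time": time; "q": joint angles; "joint_velocities": joint speeds; "tau": joint torques, N m; "eef_pos": TCP position; "tcp_rot": TCP orientation; "ft_force": force on the tool from outside, world axes, zero at the start; "moment": the same for the moment, N m; "opening": finger opening in m.
Only numpy, scipy, OpenCV 4.12 (cv2) and the standard library are available. Lean on these libraries where they do the work, as an engineer would, in place of code of your own. Each camera call takes 0.05 s, during which the arm holds its last target. There are 200 camera calls.

### The job

The feeder rail in the narrow sloping stand lies the wrong way round. Lift it out, turn it end for end, and push it down into the empty middle slot of the sloping rack until it sits flat on the bed with both pairs of spring clips closed over its foot, its flanged end at the low end close to the stop bar, like the rails on either side. Do not strike the two posts or the stored rails, and leave everything else on the table where it is.

Things in the scene. Friction and masses are not known exactly. Their poses are not given: they have to be found in the camera images.
- rail_center (a point): Middle of the loose aluminium feeder rail, half-way up: 29 mm above its underside, 29 mm below its top edge, near its centre of mass. Rail 300 mm long, 58 high, 0.45 kg: an 8 mm web up to the top edge on a foot 18 mm wide, 10 high; a flange at one end only. x runs along it to the flange, y across the web, z to the top edge. The web is free to grip for 50 mm either side of the middle.
- rail_flange (a point): Middle of the rail's flat end flange (36 mm wide, 58 high, 8 thick), 146 mm along x from the middle of the rail; same axes. At the start it is at the high end of the stand.
- slot (a point): Empty middle slot of the rack: point on the bed, mid-way along its centre line. x runs up the 30 degree slope (away from the robot), y to the left, z square out of the bed. Seated, the rail's middle is at z = 29 mm. The 30 mm high stop bar's face is at x = -154 mm: 4 mm to spare for a rail centred here. The foot must be pushed in along -z, past the clips.
- stand: Narrow stand in which the rail starts, 80 mm wide, 330 long; fixed. Its bed slopes up 30 degrees away from the robot, its middle 105 mm above the table. Stop bar at the low end; two plain forks, 18 mm high, 58 to 82 mm from the middle, hold the rail's foot loosely; nothing holds it down. Origin on the table under its middle, x level towards the high end.
- rack: Sloping rack, 220 mm wide, 330 long, three slots 75 mm apart, the outer two full; fixed. Origin on the table under its middle, x level towards the high end, bed middle 105 mm up. The middle slot has two pairs of sprung jaws, 70 mm either side of its middle, 32 long, 19 high, with a 12 mm gap; they spread as the foot is pushed down (8 to 15 N in all) and close over it.
- rail_left: A rail of the same kind already stored in the rack's left slot with its flange at the low end; origin under the middle of its foot on the bed, 75 mm to the left of the empty slot's point; x up the slope. Its top edge is 58 mm out of the bed. Fixed.
- rail_right: The same in the right slot, 75 mm to the right of the empty slot's point. Fixed.
- gauge: Steel post with a dial gauge on top, 44 mm across at the foot, 16 mm across above it, its dial 42 mm across, 360 mm high; near the side of the stand. Origin at the foot's underside. Fixed to the table.
- beacon: Signal lamp post, 50 mm square foot, grey lamp 38 mm across on top, 350 mm high; behind the high end of the rack. Origin at the underside. Fixed to the table.
- can: Spray can, 52 mm across, 170 mm high; origin at its underside. Loose bystander.
- jar: Glass jar, 56 mm across, 75 mm high, near the side of the stand; origin at its underside. Loose bystander.
- wrench: Wrench lying on the table to the left. Loose bystander.
- screwdriver: Screwdriver lying on the table. Loose bystander.
- carton: Cardboard carton, 90 x 70 x 55 mm high. Loose bystander.
- bobbin: Steel bobbin, 40 mm across, 35 mm high, on the table between stand and rack. Loose bystander.

How it is judged (in metres and radians):
On the way:
1. the rail is lifted clear of the stand (distance between rail_center and stand above 0.22 m), for 0.2 s.
At the end, for the whole second after the job is handed in: The rail is in the middle slot of the rack with its flange at the low end: its middle within 12 mm along the slope, 5 mm across and 4 mm in height of the seated place, in line with the slot within 0.04 rad and upright in it within 0.1 rad, at rest (x of rail_center in the frame of slot between -0.012 and 0.012 m and y of rail_center in the frame of slot between -0.005 and 0.005 m and z of rail_center in the frame of slot between 0.025 and 0.033 m and x of rail_flange in the frame of slot below -0.12 m and angle between the x axis of rail_center and the x axis of slot, either way round below 0.04 rad and angle between the z axis of rail_center and the z axis of slot, either way round below 0.1 rad and linear speed of rail below 0.02 m/s); the robot touches nothing.
It fails at once if the gauge post or the signal lamp post is struck (more than 6 N) (contact force between any of gauge, beacon and anything else above 6 N).
It fails at once if a stored rail is struck (more than 6 N) (contact force between any of rail_left, rail_right and anything else above 6 N).
It fails at once if a loose bystander is shifted or knocked over (more than 20 mm) (distance of any of can, jar, wrench, screwdriver, carton, bobbin from where it was at the start of the episode above 0.02 m).
It also fails if it takes over 61 s, if anything falls off the work surface, if the arm or the gripper's body presses on something with over 40 N, if the wrist force passes 120 N, or if a joint passes its speed limit or range.

## Working session

There is one attempt and no reset: what is moved stays moved. The work goes in short steps, Python scripts to look and compute and a shell command to move; the robot and the scene stay as the last step left them, time stands still between calls to the robot, and variables do not carry over. Pictures are saved under pics/ and viewed, about 8 in all and at most 12, crops included, and the job is handed in when it is done.

```bash
mkdir -p pics; python3 - <<'E'
from cell import env,cams
import cv2,numpy as np
np.set_printoptions(precision=4,suppress=True)
for n in("side","top"):
    c=cams.read_camera(n);cv2.imwrite(f"pics/{n}0.png",c["img"]);print(n,c["mtx"],c["pose"])
    np.savez(f"pics/{n}0.npz",**c)
print(env.state(),env.grip_depth)
E
```

```text
side [[470.679    0.     321.1842]
 [  0.     470.679  239.1543]
 [  0.       0.       1.    ]] [[-0.9057 -0.3119  0.2872  0.1965]
 [-0.4239  0.6573 -0.6231  0.8008]
 [ 0.0056 -0.6861 -0.7275  1.0696]
 [ 0.      0.      0.      1.    ]]
top [[456.6016   0.     319.0041]
 [  0.     456.6016 238.0939]
 [  0.       0.       1.    ]] [[ 0.0252 -0.9923  0.1211  0.4303]
 [-0.9997 -0.0242  0.01    0.0112]
 [-0.007  -0.1213 -0.9926  1.2857]
 [ 0.      0.      0.      1.    ]]
{'time': 0.1, 'q': array([-87.2828,  17.9546,  85.8483,  -0.0031,  76.2599, -12.8009]), 'joint_velocities': array([ 0.0017, -0.0844, -0.0261, -0.0759,  0.0339, -0.0531]), 'tau': array([  0.0028, -41.2901, -26.0146,  -0.0002,   0.0031,  -0.    ]), 'eef_pos': array([ 0.1404, -0.5056,  0.1943]), 'tcp_rot': array([-179.9381,   -0.0109,   15.5188]), 'ft_force': array([ 0.7637, -0.239 , -0.033 ]), 'moment': array([ 0.0085,  0.0231, -0.0489]), 'opening': 0.08522946306847032} 0.0187
```

View pics/top0.png

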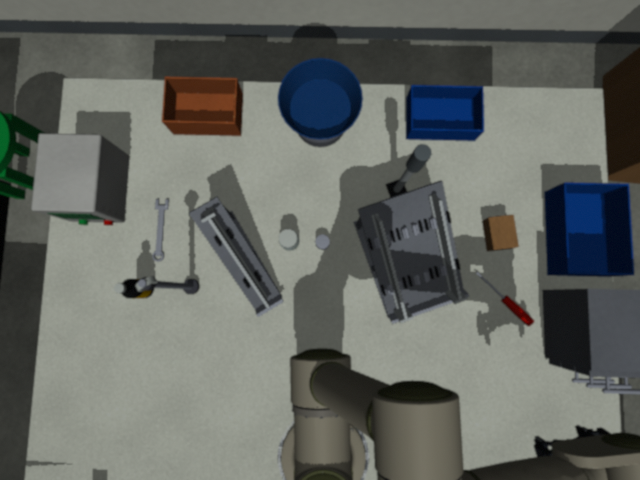

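View pics/side0.png

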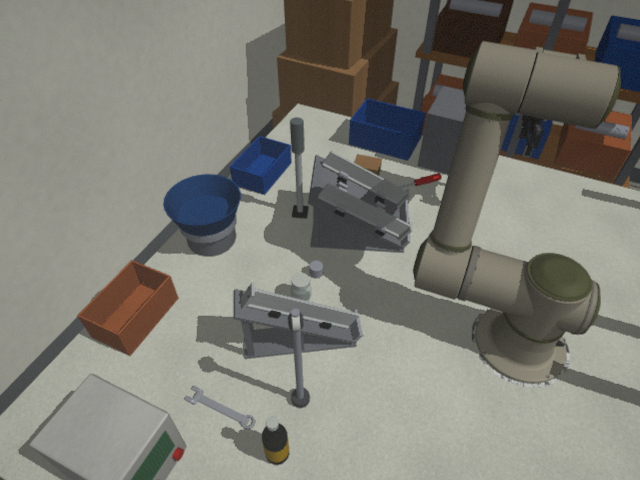

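The top view shows the stand at about (237,255), the rack at (412,252), the gauge foot at (192,285) with its dial at (135,288), and the beacon foot at (397,187). I'll take enlarged crops next.

```bash
python3 - <<'E'
import cv2,numpy as np
t=cv2.imread("pics/top0.png");s=cv2.imread("pics/side0.png")
def crop(im,x0,y0,w,h,f):
    o=cv2.resize(im[y0:y0+h,x0:x0+w],None,fx=f,fy=f,interpolation=cv2.INTER_CUBIC)
    o=cv2.convertScaleAbs(o,alpha=1.3,beta=15)
    for x in range((x0+9)//10*10,x0+w,10):
        cv2.line(o,((x-x0)*f,0),((x-x0)*f,5),(0,0,255),1)
        if x%20==0:cv2.putText(o,str(x),((x-x0)*f,15),0,.35,(0,0,255),1)
    for y in range((y0+9)//10*10,y0+h,10):
        cv2.line(o,(0,(y-y0)*f),(5,(y-y0)*f),(0,0,255),1)
        if y%20==0:cv2.putText(o,str(y),(6,(y-y0)*f+4),0,.35,(0,0,255),1)
    return o
cv2.imwrite("pics/c1.png",np.hstack([crop(t,186,188,110,150,4)[:600,:390],crop(t,350,175,125,150,4)[:,:400]]))
E
```

```text
(no output)
```

View pics/c1.png

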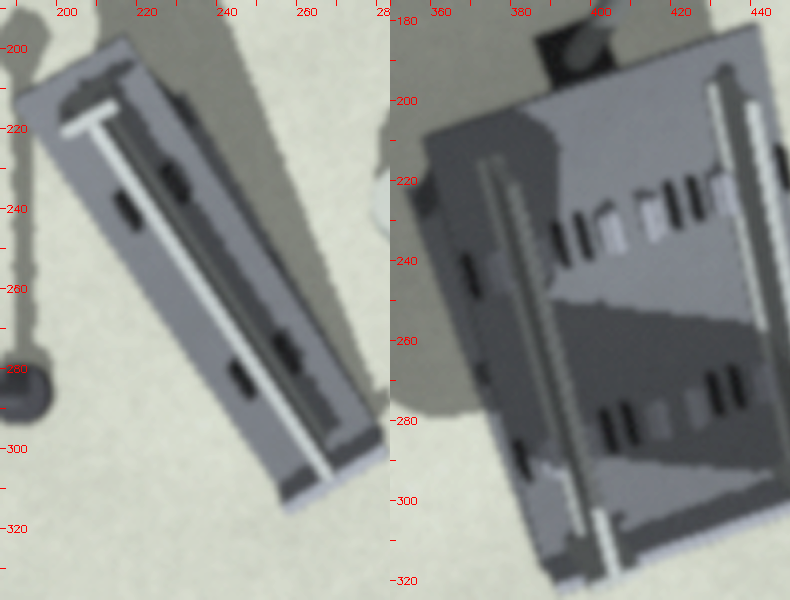

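The crop gives these points in full-image pixels:
- **Rail:** the top edge runs from about (268.5,307.5) at the low end to (208.5,218) at the flange.
- **Stand corners:** (189.8,213), (217.3,197.3).
- **Rack corners:** (358.8,208.8), (441.8,181.3).
- **Jaw pairs:** centred near (410.8,231) and (421.8,277.8).

I'll fit poses with the known heights and check them as a wireframe over both views.

```bash
cat > h.py <<'E'
import cv2,numpy as np
from scipy.spatial.transform import Rotation as Ro
from scipy.optimize import least_squares
np.set_printoptions(precision=4,suppress=True)
L=lambda n:np.load(f"pics/{n}.npz")
def proj(c,P):
    T=np.linalg.inv(c["pose"]);p=np.atleast_2d(P)@T[:3,:3].T+T[:3,3];p=p@c["mtx"].T;return p[:,:2]/p[:,2:]
def ground(c,uv,z):
    d=c["pose"][:3,:3]@np.linalg.solve(c["mtx"],[*uv,1]);o=c["pose"][:3,3];return o+d*(z-o[2])/d[2]
def bedR(yaw):return Ro.from_euler("ZY",[yaw,-30],degrees=True).as_matrix()
def bed(p,P):  # p=x,y,yaw of bed-middle
    return np.atleast_2d(P)@bedR(p[2]).T+[p[0],p[1],.105]
def fit(obs,p0):  # obs: (cam,uv,P)
    f=lambda p:np.concatenate([(proj(c,bed(p,P))[0]-uv) for c,uv,P in obs])
    r=least_squares(f,p0,x_scale=[.01,.01,1]);return r.x,r.fun.reshape(-1,2)
E
python3 - <<'E'
from h import *
t,s=L("top0"),L("side0")
st,r=fit([(t,(268.5,307.5),(-.153,0,.058)),(t,(208.5,218),(.143,0,.058)),(t,(189.8,213),(.165,.04,0)),(t,(217.3,197.3),(.165,-.04,0))],[.5,.2,30]);print(st,r)
rk,r=fit([(t,(358.8,208.8),(.165,.11,0)),(t,(441.8,181.3),(.165,-.11,0)),(t,(410.8,231),(.07,0,.019)),(t,(421.8,277.8),(-.07,0,.019))],[.5,-.2,13]);print(rk,r)
print("gauge",ground(t,(192,285),.01),"gauge in stand fr",(bedR(0).T@[1,0,0])[:0])
g=ground(t,(192,285),.0);print(Ro.from_euler("z",-st[2],degrees=True).apply([g[0]-st[0],g[1]-st[1],0]))
b=ground(t,(397,187),.0);print("beacon",b,Ro.from_euler("z",-rk[2],degrees=True).apply([b[0]-rk[0],b[1]-rk[1],0]))
for n,uv in dict(jar=(289,240),bob=(322,241),can=(135,287),carton=(501,232)).items():print(n,ground(t,uv,.06))
def box(x0,x1,y0,y1,z0,z1):
    c=np.array([[x,y,z] for x in(x0,x1) for y in(y0,y1) for z in(z0,z1)]);e=[(i,j) for i in range(8) for j in range(i) if bin(i^j).count("1")==1];return c,e
out=[]
for c in(t,s):
    im=cv2.resize(cv2.convertScaleAbs(c["img"],alpha=1.3),None,fx=4,fy=4,interpolation=cv2.INTER_CUBIC)
    for p,B in [(st,box(-.165,.165,-.04,.04,0,0)),(st,box(-.154,.146,-.004,.004,.01,.058)),(rk,box(-.165,.165,-.11,.11,0,0)),(rk,box(-.15,.15,.071,.079,.058,.058)),(rk,box(-.15,.15,-.079,-.071,.058,.058)),(rk,box(.054,.086,-.015,.015,.019,.019)),(rk,box(-.086,-.054,-.015,.015,.019,.019))]:
        q=(proj(c,bed(p,B[0]))*4+2).astype(int)
        for i,j in B[1]:cv2.line(im,q[i].tolist(),q[j].tolist(),(0,0,255),1)
    out.append(im)
a=out[0][740:1310,740:1130];b=out[0][700:1300,1400:1900]
c1=out[1][580:1060,1200:1680];c2=out[1][1120:1440,900:1480]
R=lambda i,w,h:cv2.resize(i,(w,h))
cv2.imwrite("pics/ov.png",np.vstack([np.hstack([R(out[0][760:1280,740:1140],320,300*416//300)[:300] if 0 else R(out[0][760:1280,740:1140],300,300),R(b,500,300)]),np.hstack([R(c2,400,300),R(c1,400,300)])]))
E
```

```text
[ 0.521   0.2326 32.2721] [[ 1.6172  2.7539]
 [-0.0671 -0.1596]
 [-1.2276 -0.8633]
 [-0.222  -1.6594]]
[ 0.5426 -0.2237 20.2474] [[-0.8086  0.0025]
 [ 0.717  -1.0351]
 [ 0.1076  0.3522]
 [-0.0123  0.6869]]
gauge [0.4457 0.3743 0.01  ] gauge in stand fr []
[0.0137 0.1624 0.    ]
beacon [ 0.7404 -0.1962  0.    ] [ 0.1951 -0.0426  0.    ]
jar [0.5726 0.1045 0.06  ]
bob [0.5721 0.0152 0.06  ]
can [0.436  0.5126 0.06  ]
carton [ 0.6084 -0.4676  0.06  ]
```

View pics/ov.png

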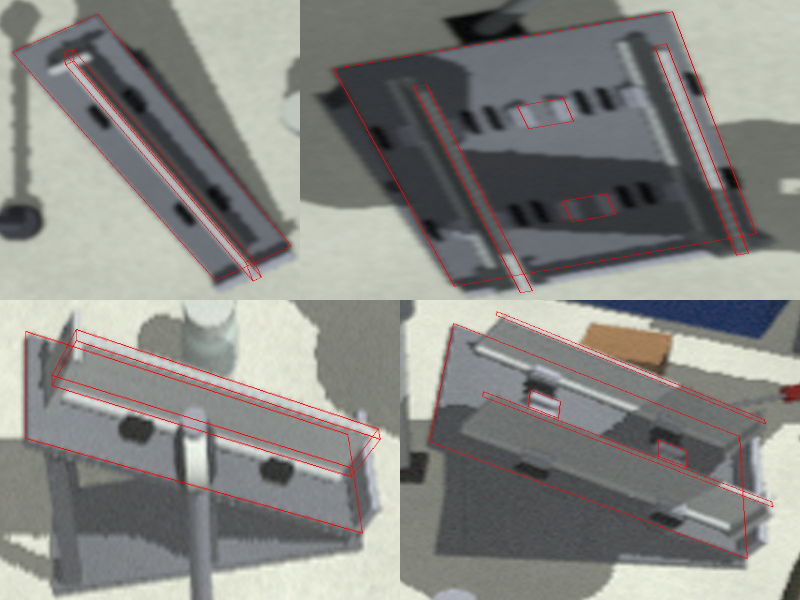

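The rack wireframe fits both views: jaws at (410,231) and (421,278) and the stored rails all line up. The stand's rail is off by about 8 mm at its low end, which I'll refine from close by. Next I'll check the wrist ranges for the 180° turn and work out the first move.

```bash
cat >> h.py <<'E'
def toolR(yaw,s): # s=+1: tool x up the slope, -1: down ; tool z into bed
    B=bedR(yaw);return np.column_stack([s*B[:,0],-s*B[:,1],-B[:,2]])
def rows(st,p,R):
    "shift/turn in scaled units from present measured pose to p,R"
    R0=Ro.from_euler("xyz",st["tcp_rot"],degrees=True);d=R0.inv().apply(p-st["eef_pos"])
    w=(R0.inv()*Ro.from_matrix(R)).as_rotvec();print("travel",d/.25,"rot",w/1.5,"deg",np.degrees(np.linalg.norm(w)),"mm",np.linalg.norm(d)*1e3)
STAND=[.521,.2326,32.27];RACK=[.5426,-.2237,20.25]
E
python3 - <<'E'
from h import *
from cell import env
s=env.state();q=s["q"]
M=lambda q1,q23,q4,q5,q6:Ro.from_euler("ZYZYZ".__class__("ZYZ"),[q1,q23,q4],degrees=True)*Ro.from_euler("YZ",[q5,q6+90],degrees=True)
print(M(q[0],q[1]+q[2],*q[3:]).as_matrix().round(3),Ro.from_euler("xyz",s["tcp_rot"],degrees=True).as_matrix().round(3))
for nm,b in(("st",STAND),("rk",RACK)):
  for sg in(1,-1):
    R=toolR(b[2],sg);p=bed(b,(0,0,.05))[0]-R[:,2]*.25;q1=np.degrees(np.arctan2(p[1],p[0]))
    for q23 in(90,110):
      W=Ro.from_euler("ZY",[q1,q23],degrees=True).inv()*Ro.from_matrix(R)
      a=W.as_euler("ZYZ",degrees=True);print(nm,sg,q23,round(q1,1),"q4,5,6",a[0],a[1],(a[2]-90+180)%360-180)
p=bed(STAND,(0,0,.14))[0];print(p);rows(s,p,toolR(STAND[2],1));rows(s,p,toolR(STAND[2],-1))
E
```

```text
[[ 0.964  0.268 -0.   ]
 [ 0.268 -0.964  0.001]
 [ 0.    -0.001 -1.   ]] [[ 0.964  0.268 -0.   ]
 [ 0.268 -0.964  0.001]
 [ 0.    -0.001 -1.   ]]
st 1 90 21.2 q4,5,6 6.352236352199319 60.618843577396994 77.21572175377537
st 1 110 21.2 q4,5,6 8.488243769368587 40.77961411520054 73.89434768980246
st -1 90 21.2 q4,5,6 6.352236352199318 60.61884357739698 -102.78427824622459
st -1 110 21.2 q4,5,6 8.488243769368587 40.779614115200545 -106.10565231019756
rk 1 90 -34.4 q4,5,6 25.227967080273654 73.20348192434332 31.52174473761886
rk 1 110 -34.4 q4,5,6 29.71387124519628 55.40690712015108 21.321806758193418
rk -1 90 -34.4 q4,5,6 25.227967080273668 73.20348192434332 -148.47825526238117
rk -1 110 -34.4 q4,5,6 29.713871245196287 55.406907120151075 -158.67819324180658
[0.4618 0.1952 0.2262]
travel [ 1.9888 -2.3573 -0.1248] rot [ 0.0503  0.3463 -0.1906] deg 34.248532282429764 mm 771.6754177900725
travel [ 1.9888 -2.3573 -0.1248] rot [ 0.4926 -0.0716  1.8398] deg 163.80791633962804 mm 771.6754177900725
```

Picking with the tool's x down the slope (q6 about -104) and placing with x up the slope (q6 about +25) stays within range. I'll swing over in stages, turning the long way.

```bash
python3 -m inch '{"claw":[1,1,1,1,1,1,1,1,1,1],"travel":[[0.62,-0.74,-0.48],[0.62,-0.74,-0.48],[0.62,-0.74,-0.48],[0.62,-0.74,-0.48],[0.62,-0.74,-0.48],[0.62,-0.74,-0.48],[0.62,-0.74,-0.48],[0.62,-0.74,-0.48],[0.62,-0.74,-0.48],[0.62,-0.74,-0.48]],"delta_rot":[[0,0,-0.95],[0,0,-0.95],[0,0,-0.95],[0,0,-0.95],[0,0,-0.95],[0,0,-0.95],[0,0,-0.95],[0,0,-0.95],[0,0,-0.95],[0,0,-0.95]]}'
python3 - <<'E'
from h import *
from cell import env
s=env.state();print(s["q"]);p=bed(STAND,(0,0,.16))[0];rows(s,p,toolR(STAND[2],-1));rows(s,np.array([.40,.0,.32]),Ro.from_euler("xyz",[180,0,170],degrees=True).as_matrix())
E
```

```text
time: 1.1
eef_pos: [0.2403, -0.286, 0.3146]
tcp_rot: [-180.0, -0.0, 97.5]
ft_force: [0.5, -0.3, -0.6]
opening: 0.0854
[-68.1042  -5.6307  94.5783  -0.0005  91.0836 -75.5744]
travel [1.7762 1.0926 0.2849] rot [-0.3482 -0.2232 -1.3005] deg 117.28695750261426 mm 526.1906576028359
travel [ 1.0511  0.7822 -0.0212] rot [ 0.0001 -0.0004 -0.8439] deg 72.52978614777479 mm 327.5874141440952
```

```bash
python3 -m inch '{"claw":[1,1,1,1,1,1,1,1,1,1],"travel":[[1,0.75,-0.02],[1,0.75,-0.02],[1,0.75,-0.02],[1,0.75,-0.02],[1,0.75,-0.02],[1,0.75,-0.02],[1,0.75,-0.02],[1,0.75,-0.02],[1,0.75,-0.02],[1,0.75,-0.02]],"delta_rot":[[0,0,-0.85],[0,0,-0.85],[0,0,-0.85],[0,0,-0.85],[0,0,-0.85],[0,0,-0.85],[0,0,-0.85],[0,0,-0.85],[0,0,-0.85],[0,0,-0.85]]}'
python3 - <<'E'
from h import *
from cell import env,cams
s=env.state();print(s["q"]);p=bed(STAND,(0.004,0,.16))[0];rows(s,p,toolR(STAND[2],-1))
c=cams.read_camera("side");np.savez("pics/side1.npz",**c);im=c["img"]
c=cams.read_camera("top");np.savez("pics/top1.npz",**c);im2=c["img"]
a=cv2.resize(im[270:365,220:380],(800,475),interpolation=cv2.INTER_CUBIC);cv2.imwrite("pics/s1.png",cv2.convertScaleAbs(a,alpha=1.3))
E
```

```text
time: 2.1
eef_pos: [0.3951, -0.0145, 0.3195]
tcp_rot: [180.0, -0.0, 170.3]
ft_force: [0.1, 0.2, 0.8]
opening: 0.0855
[-19.2123  -2.6593  91.1301  -0.0014  91.5662 -99.4852]
travel [-0.1021  0.8545  0.2959] rot [-0.1277 -0.3335 -0.4773] deg 51.23392930955622 mm 227.5160505393019
```

View pics/s1.png

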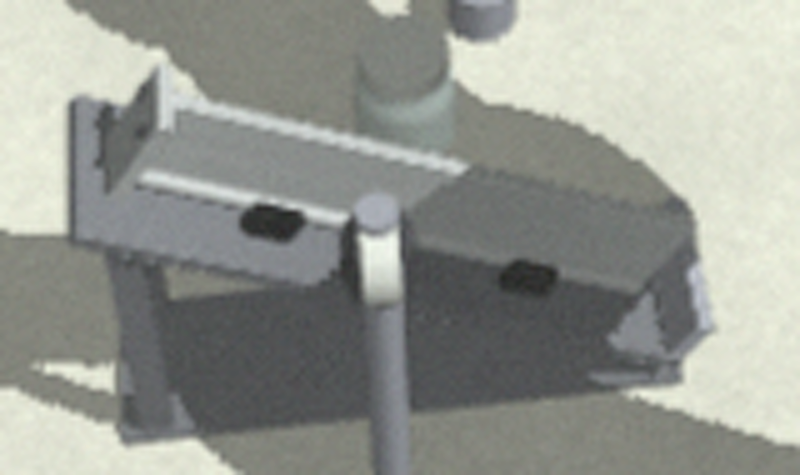

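The side crop (5x, origin (220,270)) shows the rail's web top running from (255.6,289.6) at the flange to (358,311.4) at the low end. The foot's near edge runs from (248.4,305.6) to (347.6,328). I'll refit the rail with both cameras and move above it.

```bash
python3 - <<'E'
from h import *
from cell import env
t,s=L("top0"),L("side0")
obs=[(t,(268.5,307.5),(-.15,0,.058)),(t,(208.5,218),(.146,0,.058)),(s,(358,311.4),(-.15,0,.058)),(s,(255.6,289.6),(.142,0,.058)),(s,(347.6,328),(-.15,.009,.01)),(s,(248.4,305.6),(.142,.009,.01))]
for sub in(obs,obs[:2],obs[2:]):
  p,r=fit(sub,STAND);print(p,r.tolist())
def g(v):return np.concatenate([proj(c,np.array(P)@Ro.from_euler("ZY",[v[3],-v[4]],degrees=True).as_matrix().T+v[:3])[0]-uv for c,uv,P in obs])
r=least_squares(g,[.52,.23,.105,32,30],x_scale=[.01,.01,.01,1,1]);print(r.x,r.fun)
p=fit(obs,STAND)[0];st=env.state()
rows(st,bed(p,(0,0,.13))[0],toolR(p[2],-1))
E
```

```text
[ 0.5216  0.2317 33.6395] [[2.6217961296142107, 0.8961525772467667], [-1.2582704696951055, -0.9581685396910871], [2.3029836698166264, 1.9617094071940073], [-1.911250065661676, 0.13798625106994677], [3.1742541093556156, -1.331001434810446], [-3.2758478453124837, -0.42973344170974315]]
[ 0.5217  0.2328 32.2864] [[0.9690928528515883, 1.6164841731412594], [-0.8750868707688255, -1.5056820220259226]]
[ 0.5216  0.231  34.6392] [[2.1658666815307015, 0.8233430711688925], [-1.7079264487888395, 0.46989152661325306], [3.150728657595039, -2.3454451936064515], [-3.0034668143996157, 0.04555472594404364]]
[ 0.5225  0.2328  0.105  34.5156 32.4413] [ 3.0524 -0.4282 -1.4844  0.5938  0.9743  2.9563 -0.2726 -0.4965  1.3517
 -0.4394 -2.4556 -1.0474]
travel [-0.1405  0.8793  0.4084] rot [-0.1325 -0.3321 -0.495 ] deg 52.48342535937008 mm 244.90400726917926
```

```bash
sed -i 's/^STAND=.*;/STAND=[.5212,.232,33.3];/' h.py; python3 -m inch '{"claw":[1,1,1,1,1,1,1,1,1,1],"travel":[[-0.14,0.88,0.35],[-0.14,0.88,0.35],[-0.14,0.88,0.35],[-0.14,0.88,0.35],[-0.14,0.88,0.35],[-0.14,0.88,0.35],[-0.14,0.88,0.35],[-0.14,0.88,0.35],[-0.14,0.88,0.35],[-0.14,0.88,0.35]],"delta_rot":[[-0.13,-0.332,-0.49],[-0.13,-0.332,-0.49],[-0.13,-0.332,-0.49],[-0.13,-0.332,-0.49],[-0.13,-0.332,-0.49],[-0.13,-0.332,-0.49],[-0.13,-0.332,-0.49],[-0.13,-0.332,-0.49],[-0.13,-0.332,-0.49],[-0.13,-0.332,-0.49]]}'
cat > look.py <<'E'
import sys
from h import *
from cell import env,cams
def look(tag,tr,sr,h=600):
    o=[]
    for n,(x,y,w,hh) in(("top",tr),("side",sr)):
        c=cams.read_camera(n);np.savez(f"pics/{n}{tag}.npz",**c)
        o.append(cv2.convertScaleAbs(cv2.resize(c["img"][y:y+hh,x:x+w],(400,h),interpolation=cv2.INTER_CUBIC),alpha=1.3))
    cv2.imwrite(f"pics/look{tag}.png",np.hstack(o))
E
python3 - <<'E'
from look import *
look("A",(180,180,120,160),(210,170,160,213),h=533)
s=env.state();print(s["q"]);rows(s,bed(STAND,(0,0,.02))[0],toolR(STAND[2],-1))
E
```

```text
time: 3.2
eef_pos: [0.4673, 0.196, 0.2326]
tcp_rot: [-179.9, 29.9, -146.7]
ft_force: [-0.2, 0.6, 0.6]
opening: 0.085
[   0.0361   -3.0142  110.1292   21.1312   49.1085 -133.816 ]
travel [0.0299 0.0022 0.4913] rot [-0.001  -0.0007  0.0002] deg 0.10417766900384205 mm 123.04468015046103
```

View pics/lookA.png

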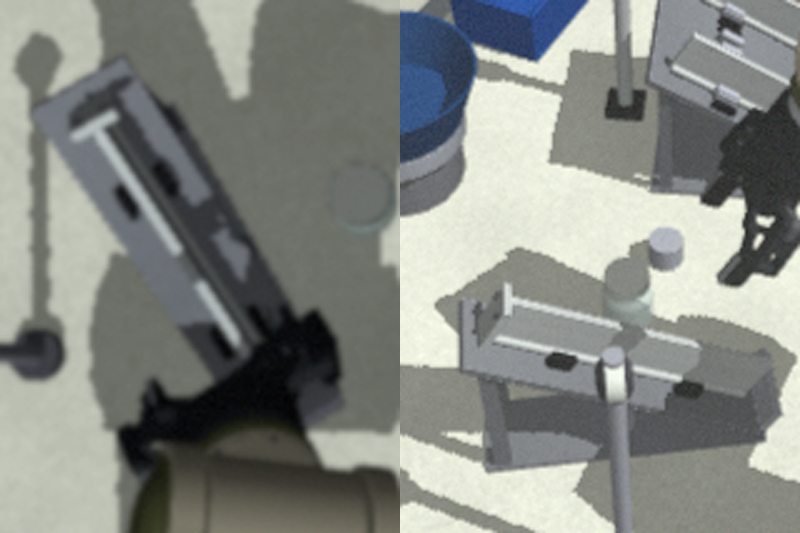

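```bash
python3 - <<'E'
from h import *
from cell import env,cams
t,s=L("topA"),L("sideA")
print([proj(c,[.4673,.196,.2326]).tolist() for c in(t,s)])
st=env.state();print({k:st[k] for k in("time","q","joint_velocities","eef_pos")})
E
```

```text
[[[242.38789206053607, 275.66961486702127]], [[324.0637368752501, 279.98848411468856]]]
{'time': 3.3, 'q': array([   0.0361,   -3.0142,  110.1292,   21.1312,   49.1085, -133.816 ]), 'joint_velocities': array([-0.0357,  0.1122,  0.121 ,  0.2053, -0.1178, -0.4662]), 'eef_pos': array([0.4672, 0.1961, 0.2325])}
```

```bash
python3 - <<'E'
from h import *
t,s=L("topA"),L("sideA")
print("start",[proj(c,[.1404,-.5056,.1943]).tolist() for c in(t,s)])
def tri(u,v):
    f=lambda X:np.concatenate([proj(t,X)[0]-u,proj(s,X)[0]-v]);r=least_squares(f,[.4,.1,.2]);return r.x,r.fun
print(tri((252,297),(503,263)))
print(t["pose"]-L("top0")["pose"],np.abs(s["pose"]-L("side0")["pose"]).max())
a=np.hstack([s["img"],t["img"]]);cv2.imwrite("pics/full.png",cv2.resize(a,(800,300)))
E
```

```text
start [[[545.2794950190638, 427.4298561780751]], [[517.954420619983, 160.20835850014146]]]
(array([0.2703, 0.1162, 0.3181]), array([ 17.4292,  73.6821, -78.0704,  -3.6716]))
[[0. 0. 0. 0.]
 [0. 0. 0. 0.]
 [0. 0. 0. 0.]
 [0. 0. 0. 0.]] 0.0
```

View pics/full.png

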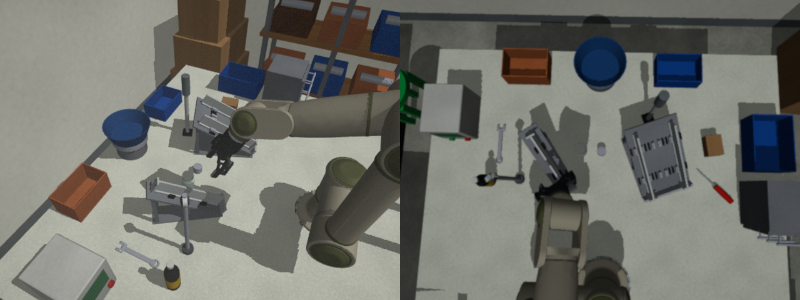

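```bash
python3 - <<'E'
from h import *
t,s=L("topA"),L("sideA")
R=Ro.from_euler("xyz",[-179.9,29.9,-146.7],degrees=True).as_matrix();p=np.array([.4672,.1961,.2325])
pts=[p+R@np.array(v) for v in([0,.05,-.013],[0,-.05,-.013],[0,.043,-.067],[0,-.043,-.067],[0,0,0])]
o=[]
for c,(x,y,w,h) in((t,(200,240,110,110)),(s,(290,210,110,110))):
    im=cv2.resize(c["img"][y:y+h,x:x+w],None,fx=3.6,fy=3.6,interpolation=cv2.INTER_CUBIC);im=cv2.convertScaleAbs(im,alpha=1.8,beta=20)
    for i,q in enumerate(pts):
        u=((proj(c,q)[0]-[x,y]+.5)*3.6).astype(int);cv2.drawMarker(im,u.tolist(),[(0,0,255),(0,255,0),(255,0,255),(255,255,0),(0,255,255)][i],0,12,1)
    o.append(im)
cv2.imwrite("pics/tip.png",np.hstack(o))
E
```

```text
(no output)
```

View pics/tip.png

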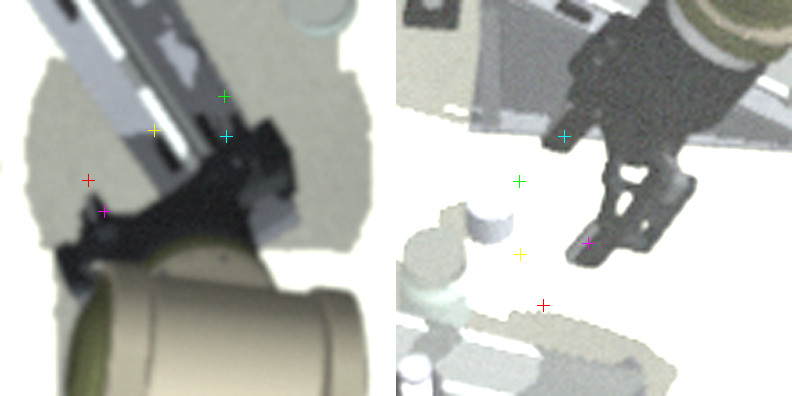

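The tips look 35-50 mm farther back than expected: predicted at (519,181) and (543,305) in the side crop, seen near (560,145) and (585,260). I'll check this numerically on the earlier tool-down frame before trusting it.

```bash
python3 - <<'E'
from h import *
s=L("side1");p=np.array([.3951,-.0145,.3195]);R=Ro.from_euler("xyz",[180,0,170.3],degrees=True).as_matrix()
for v in([0,0,0],[0,.05,-.013],[0,-.05,-.013],[0,.0,-.073]):print(v,proj(s,p+R@np.array(v))[0])
u,v=proj(s,p)[0].astype(int)
m=s["img"].max(2)<60
for y in range(v-70,v+25,3):print(y,''.join('#' if m[y,x] else '.' for x in range(u-60,u+60,2)))
print(u-60)
E
```

```text
[0, 0, 0] [389.6674 203.9045]
[0, 0.05, -0.013] [379.5964 211.8089]
[0, -0.05, -0.013] [400.4407 188.373 ]
[0, 0.0, -0.073] [393.2863 179.8463]
133 ...........................#####............................
136 ...........................###############..................
139 ...........................##################...............
142 ...........................##################..#...........#
145 ...........................##################..#####...###.#
148 ...........................#################..##...#.#.###..
151 ............................################.......#.....#..
154 .............................###############..###.#....##.#.
157 .............................##############.................
160 ............................##############............#.##..
163 ............................#############....#.....##.#.##..
166 .........................###############........#.#..#...##.
169 ........................################..............#.##..
172 ........................######...######.....................
175 ........................##########.####...
[... 427 characters left out ...]
..........#####...............................
199 ........................####................................
202 ............................................................
205 ............................................................
208 ............................................................
211 ...###......................................................
214 .....###....................................................
217 ............................................................
220 ............................................................
223 ............................................................
226 ............................................................
329
```

```bash
python3 -m inch '{"claw":[-1,-1,-1,-1,-1,-1,-1,-1],"travel":[[0,0,0],[0,0,0],[0,0,0],[0,0,0],[0,0,0],[0,0,0],[0,0,0],[0,0,0]],"delta_rot":[[0,0,0],[0,0,0],[0,0,0],[0,0,0],[0,0,0],[0,0,0],[0,0,0],[0,0,0]]}'
python3 - <<'E'
from look import *
look("B",(200,240,110,110),(290,210,110,110),h=400)
st=env.state();p=st["eef_pos"];R=Ro.from_euler("xyz",st["tcp_rot"],degrees=True).as_matrix()
for n in("side","top"):
    print(n,[proj(L(n+"B"),p-R[:,2]*d)[0].round(1).tolist() for d in(0,.02,.04,.06)])
E
```

```text
time: 4.1
eef_pos: [0.467, 0.1961, 0.2323]
tcp_rot: [-179.9, 29.9, -146.6]
ft_force: [-0.0, -0.4, 0.1]
opening: 0.0
side [[324.1, 280.1], [328.6, 274.8], [333.2, 269.4], [337.9, 263.9]]
top [[242.4, 275.8], [243.3, 279.2], [244.2, 282.8], [245.2, 286.5]]
```

View pics/lookB.png

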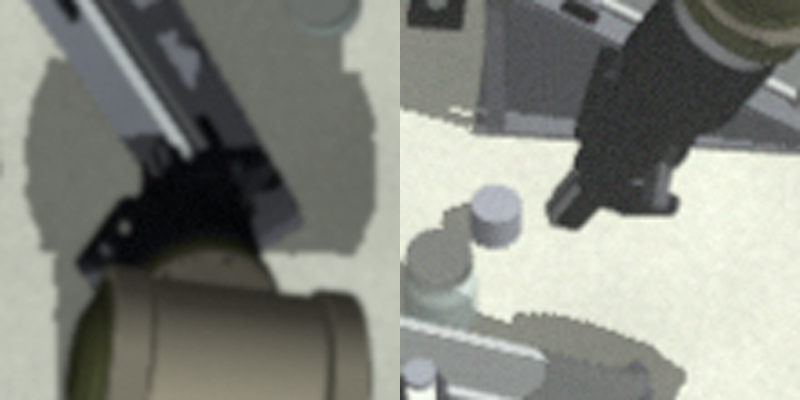

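The shut tips are at about (334,271) in the side view, where the reported TCP projects to (324,280). That puts the tips about 37 mm short along the tool axis. Known heights (gauge 360 mm, lamp 350 mm) will show whether the camera model or the reported TCP is off.

```bash
python3 - <<'E'
from h import *
t,s=L("top0"),L("side0")
print("gauge top/side at .36,.339",[proj(c,[.4457,.3743,z])[0].round(1).tolist() for c in(t,s) for z in(.0,.339,.36)])
print("beacon",[proj(c,[.7404,-.1962,z])[0].round(1).tolist() for c in(t,s) for z in (0,.35)])
# gripper dark extents in side frame B along tool axis
B=L("sideB");m=B["img"].max(2)<60
for y in range(225,282,2):print(y,''.join('#' if m[y,x] else '.' for x in range(315,385)))
# base centre ring check: top silhouette of robot base
print("base",[proj(c,[0,0,0])[0].round(1).tolist() for c in(t,s)])
E
```

```text
gauge top/side at .36,.339 [[193.0, 285.1], [147.0, 281.9], [143.1, 281.7], [299.7, 397.7], [294.7, 316.7], [294.3, 310.2]]
beacon [[397.0, 187.0], [424.0, 148.5], [298.2, 211.6], [294.4, 119.3]]
225 .............................###############################..........
227 ....#.......................###################################.......
229 ...........................##########################################.
231 ...........................###########################################
233 ..........................############################################
235 ..........................############################################
237 .........................#############################################
239 .........................############################################.
241 ........................############################################..
243 ........................##########################################....
245 .......................########################################.......
247 .......................##################################.............
249 
[... 608 characters left out ...]
.........#....######################.....##...................
267 ................#....########.....###########...##....................
269 ...................########...........................................
271 ...................######.............................................
273 ......................................................................
275 ......................................................................
277 ......................................................................
279 ......................................................................
281 ......................................................................
base [[322.5, 455.7], [518.4, 342.8]]
```

Camera heights check out, so the tips really do appear about 35 mm short of the reported TCP. I'll settle it with a gentle touch: shut fingers down onto the rail's top edge, 58 mm above the bed.

```bash
python3 -m inch '{"claw":[-1,-1,-1,-1],"travel":[[0.01,0,0.1],[0.03,0,0.2],[0.03,0,0.28],[0.03,0,0.28]],"delta_rot":[[0,0,0],[0,0,0],[0,0,0],[0,0,0]]}'
for i in 1 2 3; do :; done
python3 -m inch '{"claw":[-1,-1,-1,-1,-1],"travel":[[0,0,0.01],[0,0,0.02],[0,0,0.03],[0,0,0.04],[0,0,0.04]],"delta_rot":[[0,0,0],[0,0,0],[0,0,0],[0,0,0],[0,0,0]]}'
python3 - <<'E'
from h import *
from cell import env
s=env.state();print(s["eef_pos"],s["ft_force"],bedR(STAND[2]).T@(s["eef_pos"]-[*STAND[:2],.105]))
E
```

```text
time: 4.6
eef_pos: [0.4902, 0.2119, 0.1657]
tcp_rot: [180.0, 29.7, -146.7]
ft_force: [0.7, -0.0, -0.4]
opening: 0.0001
time: 5.1
eef_pos: [0.495, 0.2144, 0.1592]
tcp_rot: [-179.9, 29.9, -146.6]
ft_force: [0.9, -0.2, -0.3]
opening: 0.0003
[0.495  0.2144 0.1592] [ 0.8932 -0.1721 -0.2549] [-0.0002 -0.0004  0.0627]
```

```bash
python3 -m inch '{"claw":[-1,-1,-1,-1,-1],"travel":[[0,0,0.006],[0,0,0.012],[0,0,0.018],[0,0,0.024],[0,0,0.024]],"delta_rot":[[0,0,0],[0,0,0],[0,0,0],[0,0,0],[0,0,0]]}'
python3 -m inch '{"claw":[-1,-1,-1,-1],"travel":[[0,0,0.004],[0,0,0.008],[0,0,0.012],[0,0,0.012]],"delta_rot":[[0,0,0],[0,0,0],[0,0,0],[0,0,0]]}'
python3 - <<'E'
from look import *
look("C",(200,210,90,100),(250,230,120,133),h=444)
s=env.state();print(s["eef_pos"],s["ft_force"],bedR(STAND[2]).T@(s["eef_pos"]-[*STAND[:2],.105]))
E
```

```text
time: 5.6
eef_pos: [0.4975, 0.2161, 0.1538]
tcp_rot: [-179.9, 29.9, -146.6]
ft_force: [-0.8, 0.1, 0.3]
opening: -0.0001
time: 6.0
eef_pos: [0.4988, 0.2169, 0.1513]
tcp_rot: [-179.9, 29.9, -146.6]
ft_force: [1.3, -0.8, -0.9]
opening: 0.0
[0.4988 0.2168 0.1514] [-0.4595 -0.1211  0.1663] [-0.0002 -0.0004  0.0537]
```

View pics/lookC.png

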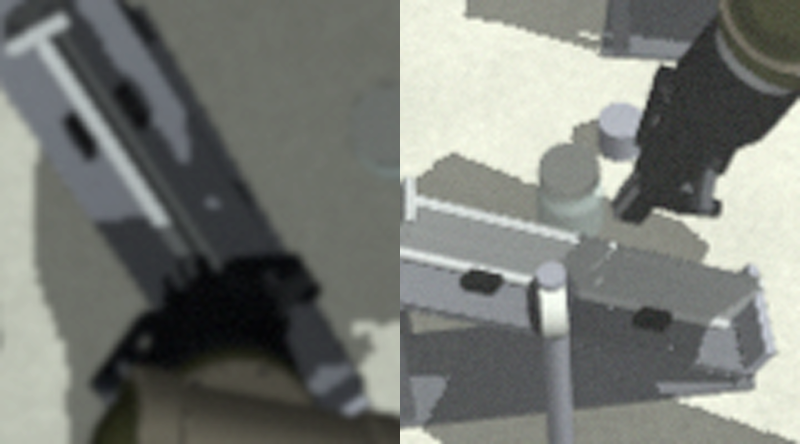

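```bash
python3 - <<'E'
from h import *
from cell import env
t,s=L("topC"),L("sideC");st=env.state();p=st["eef_pos"];R=Ro.from_euler("xyz",st["tcp_rot"],degrees=True).as_matrix()
for d in(0,.01,.02,.03,.04,.05):print(d,[proj(c,p-R[:,2]*d)[0].round(1).tolist() for c in(t,s)])
f=lambda X:np.concatenate([proj(t,X)[0]-(242.9,269.6),proj(s,X)[0]-(319,294.5)]);r=least_squares(f,[.4,.1,.2]);print(r.x,r.fun,R.T@(r.x-p))
print("rail top mid",[proj(c,bed(STAND,(0,0,.058)))[0].round(1) for c in(t,s)])
m=s["img"].max(2)<62
for y in range(270,302,1):print(y,''.join('#' if m[y,x] else '.' for x in range(300,360)))
E
```

```text
0 [[240.3, 264.1], [308.0, 303.0]]
0.01 [[240.7, 265.6], [310.1, 300.7]]
0.02 [[241.1, 267.1], [312.1, 298.2]]
0.03 [[241.5, 268.6], [314.2, 295.8]]
0.04 [[241.9, 270.2], [316.3, 293.3]]
0.05 [[242.3, 271.8], [318.4, 290.8]]
[0.4802 0.2033 0.1804] [ 0.4429  1.4985 -1.4907 -0.2412] [ 0.0054 -0.0011 -0.0366]
rail top mid [array([240.3, 264.7]), array([308.8, 302.1])]
270 .....................######################################.
271 .....................#####################################..
272 .....................##################################.....
273 ......................###############################.......
274 ......................#############################.........
275 ......................############################..........
276 ......................###########################...........
277 ......................###########################...........
278 .....................###########################............
279 .....................###########################............
280 .....................#####################..###.............
281 .............
[... 647 characters left out ...]
....#....#####################.....#..............
292 ..................#######.....#########.....##..............
293 .................########........#######...##...............
294 ................########....................................
295 ................#######.....................................
296 ....................##......................................
297 ............................................................
298 ............................................................
299 ............................................................
300 ............................................................
301 ............................................................
```

There was no contact at a reported 53.7 mm, and triangulating the tip puts it 33-37 mm behind the reported TCP. I'll keep feeling downwards; contact should come near a reported 23 mm.

```bash
python3 -m inch '{"claw":[-1,-1,-1,-1,-1,-1],"travel":[[0,0,0.02],[0,0,0.04],[0,0,0.06],[0,0,0.08],[0,0,0.09],[0,0,0.09]],"delta_rot":[[0,0,0],[0,0,0],[0,0,0],[0,0,0],[0,0,0],[0,0,0]]}' | grep -E "eef|force"
for k in a; do python3 -m inch '{"claw":[-1,-1],"travel":[[0,0,0.008],[0,0,0.008]],"delta_rot":[[0,0,0],[0,0,0]]}' | grep -E "eef|force"; done
python3 -m inch '{"claw":[-1,-1],"travel":[[0,0,0.008],[0,0,0.008]],"delta_rot":[[0,0,0],[0,0,0]]}' | grep -E "eef|force"
```

```text
eef_pos: [0.5081, 0.2231, 0.1314]
ft_force: [-0.8, -0.3, 0.9]
eef_pos: [0.5091, 0.2235, 0.1301]
ft_force: [-0.3, 0.1, -0.3]
eef_pos: [0.5099, 0.2241, 0.1284]
ft_force: [-0.7, -0.9, -0.1]
```

```bash
python3 -m inch '{"claw":[-1,-1],"travel":[[0,0,0.008],[0,0,0.008]],"delta_rot":[[0,0,0],[0,0,0]]}' | grep -E "eef|force"
python3 -m inch '{"claw":[-1,-1],"travel":[[0,0,0.008],[0,0,0.008]],"delta_rot":[[0,0,0],[0,0,0]]}' | grep -E "eef|force"
python3 -m inch '{"claw":[-1,-1],"travel":[[0,0,0.006],[0,0,0.006]],"delta_rot":[[0,0,0],[0,0,0]]}' | grep -E "eef|force"
```

```text
eef_pos: [0.5107, 0.2246, 0.1265]
ft_force: [0.7, 0.1, 0.2]
eef_pos: [0.5115, 0.2252, 0.1248]
ft_force: [0.2, 0.1, -0.3]
eef_pos: [0.5121, 0.2256, 0.1235]
ft_force: [-0.4, -0.0, -0.1]
```

```bash
python3 -m inch '{"claw":[-1,-1],"travel":[[0,0,0.006],[0,0,0.006]],"delta_rot":[[0,0,0],[0,0,0]]}' | grep -E "eef|force"
python3 -m inch '{"claw":[-1,-1],"travel":[[0,0,0.006],[0,0,0.006]],"delta_rot":[[0,0,0],[0,0,0]]}' | grep -E "eef|force"
python3 -m inch '{"claw":[-1,-1],"travel":[[0,0,0.006],[0,0,0.006]],"delta_rot":[[0,0,0],[0,0,0]]}' | grep -E "eef|force"
python3 - <<'E'
from h import *
from cell import env,cams
st=env.state();p=st["eef_pos"];R=Ro.from_euler("xyz",st["tcp_rot"],degrees=True).as_matrix()
print(st["ft_force"],bedR(STAND[2]).T@(p-[*STAND[:2],.105]))
s=cams.read_camera("side");np.savez("pics/sideD.npz",**s)
for d in(.02,.03,.04,.05):print(d,proj(s,p-R[:,2]*d)[0].round(1))
m=s["img"].max(2)<62
for y in range(285,315,1):print(y,''.join('#' if m[y,x] else '.' for x in range(285,340)))
E
```

```text
eef_pos: [0.5124, 0.2258, 0.1233]
ft_force: [-13.7, -8.5, 15.7]
eef_pos: [0.5126, 0.2259, 0.1231]
ft_force: [-32.2, -20.6, 35.4]
eef_pos: [0.5127, 0.2261, 0.123]
ft_force: [-50.0, -32.6, 55.9]
[-50.0284 -32.5652  55.9358] [ 0.     -0.0003  0.0207]
0.02 [305.3 306.1]
0.03 [307.3 303.8]
0.04 [309.3 301.4]
0.05 [311.4 299. ]
285 ..............................#########################
286 .............................##########################
287 .............................##########################
288 .............................##########################
289 ............................##########################.
290 .............................########################..
291 ..............................#####################....
292 ............................#######################....
293 ...........................########################....
294 ..........................#..######################....
295 ........................###..#####################.....
296 ........................##...#####################.....
297 ........................#...######################..
[... 323 characters left out ...]
.........########.......................
304 ...........................###.........................
305 .......................................................
306 .......................................................
307 .......................................................
308 .......................................................
309 .......................................................
310 .......................................................
311 .......................................................
312 .......................................................
313 .......................................................
314 .......................................................
```

Contact came at a reported 21 mm, where the tip must be at 58 mm, so the reported TCP lies about 36.7 mm ahead of the real tips along tool z. From here I'll use real tip = reported + 36.7 mm back. I'll back off, open, and go down astride the web.

```bash
python3 -m inch '{"claw":[-1,1,1,1,1,1,1,1],"travel":[[0,0,-0.06],[0,0,-0.06],[0,0,-0.06],[0,0,-0.06],[0,0,-0.06],[0,0,-0.06],[0,0,-0.06],[0,0,-0.06]],"delta_rot":[[0,0,0],[0,0,0],[0,0,0],[0,0,0],[0,0,0],[0,0,0],[0,0,0],[0,0,0]]}'
python3 -m inch '{"claw":[1,1,1,1,1,1,1],"travel":[[0,0,0.03],[0,0,0.07],[0,0,0.11],[0,0,0.15],[0,0,0.18],[0,0,0.2],[0,0,0.2]],"delta_rot":[[0,0,0],[0,0,0],[0,0,0],[0,0,0],[0,0,0],[0,0,0],[0,0,0]]}'
```

```text
time: 9.15
eef_pos: [0.5077, 0.2228, 0.1326]
tcp_rot: [-179.9, 29.9, -146.6]
ft_force: [-0.1, 0.6, -1.1]
opening: 0.0856
time: 9.85
eef_pos: [0.5286, 0.2365, 0.0887]
tcp_rot: [-179.9, 29.9, -146.7]
ft_force: [-0.1, 1.0, 0.6]
opening: 0.0853
```

```bash
python3 - <<'E'
from h import *
from cell import env
s=env.state();print(s["ft_force"],bedR(STAND[2]).T@(s["eef_pos"]-[*STAND[:2],.105]))
E
python3 -m inch '{"claw":[-1,-1,-1,-1,-1,-1,-1,-1],"travel":[[0,0,0],[0,0,0],[0,0,0],[0,0,0],[0,0,0],[0,0,0],[0,0,0],[0,0,0]],"delta_rot":[[0,0,0],[0,0,0],[0,0,0],[0,0,0],[0,0,0],[0,0,0],[0,0,0],[0,0,0]]}'
```

```text
[-0.1233  1.0042  0.6171] [-0.0007 -0.0003 -0.0184]
time: 10.65
eef_pos: [0.5285, 0.2364, 0.0895]
tcp_rot: [-179.9, 29.9, -146.7]
ft_force: [-4.6, -1.2, 2.4]
opening: 0.0072
```

Gripped: the opening reads 7.2 mm on the 8 mm web. Next I lift square off the bed and check that the rail is held.

```bash
python3 -m inch '{"claw":[-1,-1,-1,-1,-1,-1,-1,-1,-1],"travel":[[0,0,-0.02],[0,0,-0.06],[0,0,-0.1],[0,0,-0.14],[0,0,-0.2],[0,0,-0.26],[0,0,-0.32],[0,0,-0.36],[0,0,-0.36]],"delta_rot":[[0,0,0],[0,0,0],[0,0,0],[0,0,0],[0,0,0],[0,0,0],[0,0,0],[0,0,0],[0,0,0]]}'
python3 -m inch '{"claw":[-1,-1,-1,-1,-1,-1,-1,-1,-1,-1],"travel":[[0.04,-0.06,-0.1],[0.08,-0.12,-0.2],[0.12,-0.19,-0.3],[0.16,-0.26,-0.4],[0.2,-0.33,-0.5],[0.24,-0.4,-0.6],[0.28,-0.46,-0.7],[0.32,-0.52,-0.78],[0.34,-0.55,-0.8],[0.34,-0.55,-0.8]],"delta_rot":[[0,0,0],[0,0,0],[0,0,0],[0,0,0],[0,0,0],[0,0,0],[0,0,0],[0,0,0],[0,0,0],[0,0,0]]}'
python3 -c "
from cell import env;print(env.state()['q'])"
```

```text
time: 11.55
eef_pos: [0.4912, 0.2115, 0.169]
tcp_rot: [-179.8, 30.1, -146.6]
ft_force: [0.1, -0.2, -5.4]
opening: 0.0072
time: 12.55
eef_pos: [0.4218, 0.0006, 0.2986]
tcp_rot: [-179.9, 29.9, -146.8]
ft_force: [0.6, 0.1, -6.0]
opening: 0.0074
[ -36.70689469  -13.84675829  109.18630545   28.87552213   75.30892071
 -164.9876637 ]
```

The rail is held (about 5 N hanging). q6 is near its limit, so I turn in +z, away from it.

```bash
python3 -m inch '{"claw":[-1,-1,-1,-1,-1,-1,-1,-1,-1,-1],"travel":[[0,0,0],[0,0,0],[0,0,0],[0,0,0],[0,0,0],[0,0,0],[0,0,0],[0,0,0],[0,0,0],[0,0,0]],"delta_rot":[[0,0,0.08],[0,0,0.17],[0,0,0.26],[0,0,0.35],[0,0,0.44],[0,0,0.53],[0,0,0.62],[0,0,0.71],[0,0,0.8],[0,0,0.8]]}'
python3 -m inch '{"claw":[-1,-1,-1,-1,-1,-1,-1,-1,-1,-1],"travel":[[0,0,0],[0,0,0],[0,0,0],[0,0,0],[0,0,0],[0,0,0],[0,0,0],[0,0,0],[0,0,0],[0,0,0]],"delta_rot":[[0,0,0.08],[0,0,0.17],[0,0,0.26],[0,0,0.35],[0,0,0.44],[0,0,0.53],[0,0,0.62],[0,0,0.71],[0,0,0.8],[0,0,0.8]]}'
python3 - <<'E'
from h import *
from cell import env
s=env.state();print(s["q"]);R=toolR(RACK[2],1)
for z in(.10,.08):rows(s,bed(RACK,(0,0,z-.0184))[0],R);print(bed(RACK,(0,0,z-.0184))[0])
E
```

```text
time: 13.55
eef_pos: [0.4216, 0.0028, 0.2981]
tcp_rot: [151.8, 10.4, 141.9]
ft_force: [0.0, 0.2, -6.1]
opening: 0.0073
time: 14.55
eef_pos: [0.4216, 0.0025, 0.2984]
tcp_rot: [158.7, -21.5, 80.1]
ft_force: [-0.8, -0.2, -6.0]
opening: 0.0076
[-36.4902 -13.8486 109.2333  28.9117  75.3175 -27.6174]
travel [-1.0077  0.4105  0.3008] rot [-0.0731 -0.0274  0.6276] deg 54.353201176152254 mm 282.2365112994103
[ 0.5043 -0.2378  0.1757]
travel [-1.0144  0.4166  0.3803] rot [-0.0731 -0.0274  0.6276] deg 54.353201176152254 mm 290.16510330574675
[ 0.5137 -0.2344  0.1583]
```

```bash
python3 -m inch '{"claw":[-1,-1,-1,-1,-1,-1,-1,-1,-1,-1],"travel":[[-0.1,0.04,0.0],[-0.2,0.08,0.0],[-0.3,0.12,0.01],[-0.4,0.16,0.02],[-0.5,0.2,0.03],[-0.62,0.25,0.04],[-0.74,0.3,0.05],[-0.86,0.345,0.06],[-0.96,0.38,0.06],[-0.988,0.392,0.062]],"delta_rot":[[-0.01,0,0.08],[-0.02,-0.01,0.16],[-0.03,-0.01,0.25],[-0.04,-0.01,0.34],[-0.05,-0.02,0.43],[-0.06,-0.02,0.52],[-0.07,-0.03,0.6],[-0.073,-0.027,0.628],[-0.073,-0.027,0.628],[-0.073,-0.027,0.628]]}'
python3 - <<'E'
from look import *
env.state()
look("E",(340,150,150,188),(270,80,170,213),h=500)
s=env.state();print(s["q"],s["ft_force"],s["eef_pos"],bedR(RACK[2]).T@(s["eef_pos"]-[*RACK[:2],.105]));rows(s,bed(RACK,(0,0,.0816))[0],toolR(RACK[2],1))
E
```

```text
time: 15.55
eef_pos: [0.4756, -0.2507, 0.2264]
tcp_rot: [180.0, -30.0, 20.3]
ft_force: [0.0, 0.9, -5.6]
opening: 0.0069
[-56.4151   9.0427  98.1911  31.5397  68.5202   2.6345] [-0.0815 -0.0168 -5.6652] [ 0.4755 -0.2491  0.227 ] [-0.0011 -0.0006  0.1416]
travel [ 0.0044 -0.0023  0.2398] rot [-0.0004 -0.0001 -0.0001] deg 0.03653749711887645 mm 59.96844217406644
```

View pics/lookE.png

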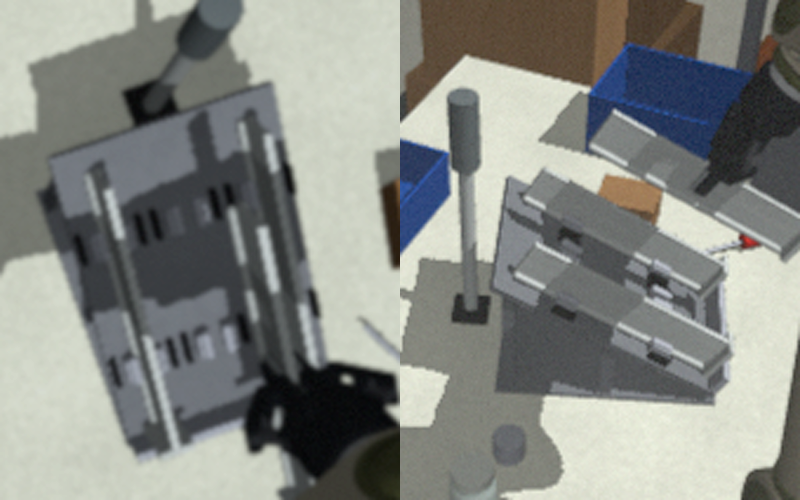

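The rail hangs above the rack, flange end low, clear of the beacon at (463,120) in the crop. I'll check its position and refine the slot numerically from these readings:
- **Side, held rail:** foot (350.8,142.5) to (433.6,189.6), top high end (360,127.6).
- **Side, left stored rail:** (329.5,183.3) to (410.3,228.8).
- **Side, right stored rail:** (331.6,152.3) to (406.9,194.8).

```bash
python3 - <<'E'
from h import *
t,s=L("top0"),L("side0")
side=[(s,(329.5,183.3),(.15,.075,.058)),(s,(410.3,228.8),(-.15,.075,.058)),(s,(331.6,152.3),(.15,-.075,.058)),(s,(406.9,194.8),(-.15,-.075,.058))]
top=[(t,(358.8,208.8),(.165,.11,0)),(t,(441.8,181.3),(.165,-.11,0)),(t,(410.4,230.3),(.07,0,.019)),(t,(421.8,277.8),(-.07,0,.019)),(t,(405.8,318),(-.15,.075,.058))]
for n,o in(("side",side),("top",top),("both",side+top)):
    p,r=fit(o,RACK);print(n,p,r.round(1).tolist())
z=.16
for c,uv,P in[(s,(360,127.6),(.15,0,z+.058)),(s,(350.8,142.5),(.15,.009,z+.01)),(s,(433.6,189.6),(-.15,.009,z+.01)),(t,(429.3,228),(.15,0,z+.058))]:print("held",uv,proj(c,bed(RACK,P))[0].round(1))
E
```

```text
side [ 0.5362 -0.2184 20.7745] [[-3.4, 0.9], [2.7, -0.9], [-2.1, -0.7], [3.3, -0.4]]
top [ 0.5441 -0.2234 20.2008] [[-0.9, -0.7], [0.6, -1.6], [0.4, 0.4], [-0.2, 0.1], [0.1, 1.7]]
both [ 0.5416 -0.2227 20.0881] [[-4.8, -0.9], [1.1, -2.0], [-2.8, -2.1], [2.4, -1.2], [-1.1, 0.2], [0.5, -0.6], [0.1, 1.4], [-0.5, 1.1], [-0.3, 2.7]]
held (360, 127.6) [357.4 125.4]
held (350.8, 142.5) [347.5 140. ]
held (433.6, 189.6) [434.4 188.1]
held (429.3, 228) [436.3 231.1]
```

```bash
python3 -m inch '{"claw":[-1,-1,-1,-1,-1,-1,-1,-1],"travel":[[0.02,0,0.06],[0.02,0,0.14],[0.02,0,0.22],[0.02,0,0.3],[0.02,0,0.36],[0.02,0,0.42],[0.02,0,0.44],[0.02,0,0.44]],"delta_rot":[[0,0,0],[0,0,0],[0,0,0],[0,0,0],[0,0,0],[0,0,0],[0,0,0],[0,0,0]]}'
python3 - <<'E'
from look import *
s=env.state();print(s["ft_force"],bedR(RACK[2]).T@(s["eef_pos"]-[*RACK[:2],.105]))
look("F",(345,170,125,188),(310,130,125,188),h=600)
E
```

```text
time: 16.45
eef_pos: [0.5312, -0.2273, 0.1351]
tcp_rot: [-179.9, -30.0, 20.2]
ft_force: [-0.2, 0.4, -5.5]
opening: 0.0072
[-0.165   0.3691 -5.5117] [0.0047 0.0006 0.032 ]
```

View pics/lookF.png

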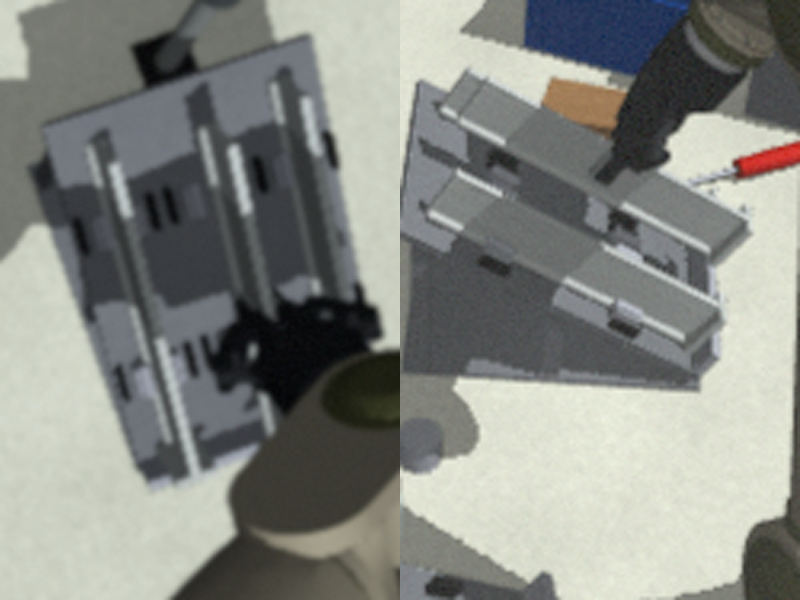

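The last view shows the held rail between the two stored rails with its flange low. In the top crop (3.2x) its web top runs through (236,145) and (262,280), with the left rail at (118,163) and the right at (307,97). I'll measure the across-slot offset from intensity profiles.

```bash
python3 - <<'E'
from h import *
t=L("topF");g=t["img"].max(2).astype(int)
def xat(y,yl,z):  # column where model web-top line crosses row
    P=proj(t,bed(RACK,[(a,yl,z) for a in np.linspace(-.16,.16,60)]));o=np.argsort(P[:,1]);return np.interp(y,P[o,1],P[o,0])
for y in(217,221,225,229,233,237,241,245,249):
    print(y,"pred",[round(xat(y,*k),1) for k in((.075,.058),(0,.1084),(-.075,.058))])
    print('  ',' '.join(f"{v}" for v in g[y,376:396]),'|',' '.join(str(v) for v in g[y,408:432]),'|',' '.join(str(v) for v in g[y,436:458]))
E
```

```text
217 pred [np.float64(379.4), np.float64(417.9), np.float64(443.5)]
   57 57 55 57 71 88 95 98 98 98 97 97 98 97 98 98 99 98 98 98 | 97 123 116 84 60 55 57 72 117 148 149 123 80 55 49 49 50 48 49 50 49 50 51 49 | 49 41 40 41 46 67 103 130 134 117 81 42 22 55 108 145 158 159 160 163 163 162
221 pred [np.float64(380.4), np.float64(418.7), np.float64(444.3)]
   70 60 73 98 119 127 119 104 98 98 98 97 98 98 98 97 96 95 89 80 | 67 101 126 116 81 59 55 57 79 123 152 149 117 70 48 38 20 11 19 34 44 45 54 60 | 55 45 41 40 41 43 51 65 73 78 84 75 48 34 70 122 153 160 162 163 163 162
225 pred [np.float64(381.4), np.float64(419.6), np.float64(445.1)]
   100 68 63 90 129 149 146 124 97 83 79 71 61 55 52 49 50 49 49 50 | 53 68 101 125 113 77 56 54 58 81 123 151 146 113 67 46 37 20 9 18 35 42 44 55 | 64 53 43 41 40 41 45 56 70 76 82 91 99 102 115 138 155 159 160 160 161 162
229 pred [np.float64(382.5), np.float64(420.5), np.float64(445.9)]
   73 64 56 60 88 128 149 145 115 72 52 49 49 46 44 42 45 47 48 38 | 51 52 56 64 68 65 56 54 55 60 86 127 150 146 115 67 47 40 26 18 28 42 46 49 | 60 62 55 44 40
[... 757 characters left out ...]
6 | 51 52 51 51 52 55 62 63 55 45 42 41 46 60 72 75 69 58 52 50 50 51 52 51 | 50 50 56 64 61 49 42 40 40 42 50 63 73 74 78 89 98 112 138 157 164 164
245 pred [np.float64(386.6), np.float64(424.0), np.float64(449.0)]
   60 61 65 69 68 60 48 43 47 61 73 75 66 54 49 49 50 50 50 50 | 52 52 51 51 50 51 54 63 63 54 45 41 40 45 60 73 75 67 56 51 50 51 50 51 | 50 50 51 58 64 59 46 41 40 40 44 55 67 72 67 61 73 92 112 137 155 161
249 pred [np.float64(387.6), np.float64(424.9), np.float64(449.8)]
   49 48 48 50 57 63 60 49 42 45 60 72 73 65 54 51 50 49 50 50 | 52 50 50 51 50 50 50 55 62 62 52 43 41 40 45 61 73 75 67 57 51 50 50 49 | 50 49 50 52 57 64 56 45 41 40 41 45 59 71 77 83 91 98 102 113 139 154
```

Across the slot, the stored rails match the model to 0.1 px and the held rail is within about 0.7 mm and parallel. Next is the along-slope check, from the high-end edges.

```bash
python3 - <<'E'
from h import *
t=L("topF");g=t["img"].max(2).astype(float)
for n,yl,z in(("left",.075,.058),("held",-0.0003,.1084),("right",-.075,.058)):
    a=np.arange(.12,.18,.002);P=proj(t,bed(RACK,[(v,yl,z) for v in a])).astype(np.float32)
    v=cv2.remap(g.astype(np.float32),P[:,0:1],P[:,1:2],cv2.INTER_LINEAR)[:,0];print(n,dict(zip((a*1e3).round().astype(int).tolist(),v.round().astype(int).tolist())))
E
```

```text
left {120: 146, 122: 146, 124: 149, 126: 149, 128: 149, 130: 148, 132: 148, 134: 150, 136: 149, 138: 144, 140: 127, 142: 101, 144: 80, 146: 68, 148: 64, 150: 63, 152: 62, 154: 61, 156: 62, 158: 66, 160: 66, 162: 63, 164: 58, 166: 58, 168: 67, 170: 79, 172: 90, 174: 96, 176: 98, 178: 97}
held {120: 148, 122: 147, 124: 144, 126: 143, 128: 144, 130: 148, 132: 149, 134: 149, 136: 148, 138: 146, 140: 147, 142: 148, 144: 143, 146: 123, 148: 95, 150: 68, 152: 65, 154: 77, 156: 88, 158: 96, 160: 99, 162: 99, 164: 99, 166: 99, 168: 98, 170: 98, 172: 98, 174: 99, 176: 99, 178: 99}
right {120: 146, 122: 145, 124: 144, 126: 143, 128: 145, 130: 147, 132: 149, 134: 149, 136: 148, 138: 144, 140: 135, 142: 116, 144: 94, 146: 85, 148: 88, 150: 95, 152: 97, 154: 99, 156: 99, 158: 99, 160: 99, 162: 98, 164: 98, 166: 98, 168: 98, 170: 98, 172: 98, 174: 98, 176: 98, 178: 97}
```

Relative to the stored rails the held rail sits about 5 mm up-slope, clear of the stop bar. I'll trim 2 mm and go down to the jaws, then push.

```bash
python3 -m inch '{"claw":[-1,-1,-1,-1,-1,-1,-1,-1],"travel":[[-0.004,0.002,0.02],[-0.008,0.002,0.04],[-0.008,0.002,0.06],[-0.008,0.002,0.08],[-0.008,0.002,0.1],[-0.008,0.002,0.115],[-0.008,0.002,0.125],[-0.008,0.002,0.125]],"delta_rot":[[0,0,0],[0,0,0],[0,0,0],[0,0,0],[0,0,0],[0,0,0],[0,0,0],[0,0,0]]}'
python3 -m inch '{"claw":[-1,-1,-1,-1,-1],"travel":[[0,0,0.006],[0,0,0.012],[0,0,0.018],[0,0,0.024],[0,0,0.024]],"delta_rot":[[0,0,0],[0,0,0],[0,0,0],[0,0,0],[0,0,0]]}'
python3 - <<'E'
from h import *
from cell import env
s=env.state();B=bedR(RACK[2]).T;print(B@s["ft_force"],s["moment"],B@(s["eef_pos"]-[*RACK[:2],.105]))
E
```

```text
time: 17.35
eef_pos: [0.5444, -0.2237, 0.1067]
tcp_rot: [-179.9, -30.0, 20.0]
ft_force: [-0.2, -0.3, -5.7]
opening: 0.0073
time: 17.85
eef_pos: [0.5474, -0.223, 0.1022]
tcp_rot: [-179.9, -30.1, 20.1]
ft_force: [-2.3, 1.5, -0.6]
opening: 0.0075
[-1.7443  2.2209  0.2945] [0.0188 0.5537 0.2717] [ 0.0027 -0.001  -0.0048]
```

```bash
python3 -m inch '{"claw":[-1,-1,-1,-1,-1],"travel":[[0,0,0.006],[0,0,0.012],[0,0,0.018],[0,0,0.024],[0,0,0.024]],"delta_rot":[[0,0,0],[0,0,0],[0,0,0],[0,0,0],[0,0,0]]}'
python3 - <<'E'
from h import *
from cell import env
s=env.state();B=bedR(RACK[2]).T;print(B@s["ft_force"],s["moment"],B@(s["eef_pos"]-[*RACK[:2],.105]))
E
```

```text
time: 18.35
eef_pos: [0.5499, -0.2213, 0.0958]
tcp_rot: [-179.8, -30.0, 20.0]
ft_force: [2.7, 2.6, -9.6]
opening: 0.0074
[ -1.8384   1.5284 -10.0562] [-0.0453  0.4122  0.1831] [ 0.002  -0.0003 -0.0118]
```

```bash
python3 -m inch '{"claw":[-1,-1,-1,-1,-1],"travel":[[0,0,0.006],[0,0,0.012],[0,0,0.018],[0,0,0.024],[0,0,0.024]],"delta_rot":[[0,0,0],[0,0,0],[0,0,0],[0,0,0],[0,0,0]]}'
python3 - <<'E'
from h import *
from cell import env
s=env.state();B=bedR(RACK[2]).T;print(B@s["ft_force"],s["moment"],B@(s["eef_pos"]-[*RACK[:2],.105]))
E
```

```text
time: 18.85
eef_pos: [0.5529, -0.2211, 0.0914]
tcp_rot: [-179.9, -30.0, 20.0]
ft_force: [0.4, 1.5, -7.3]
opening: 0.0071
[-2.8722  1.2235 -6.7951] [-0.2508  0.7145  0.079 ] [ 0.0024 -0.0011 -0.0171]
```

```bash
python3 -m inch '{"claw":[-1,-1,-1],"travel":[[0,0,0.005],[0,0,0.008],[0,0,0.008]],"delta_rot":[[0,0,0],[0,0,0],[0,0,0]]}' | grep -E "eef|force"
python3 -m inch '{"claw":[-1,-1],"travel":[[0,0,0.006],[0,0,0.006]],"delta_rot":[[0,0,0],[0,0,0]]}' | grep -E "eef|force"
python3 - <<'E'
from h import *
from cell import env
s=env.state();B=bedR(RACK[2]).T;print(B@s["ft_force"],s["moment"],B@(s["eef_pos"]-[*RACK[:2],.105]))
E
```

```text
eef_pos: [0.5534, -0.2211, 0.0908]
ft_force: [-12.7, -0.7, 5.1]
eef_pos: [0.5536, -0.2213, 0.0907]
ft_force: [-29.0, -0.3, 21.5]
[-12.9455   9.7443  32.3074] [0.8702 2.5424 0.8442] [ 0.0026 -0.0016 -0.0179]
```

It is seated: the bed stops it at a reported -17.9 mm, matching the -18.4 mm it had on the stand's bed. I'll relax, open partway, and retreat along the bed normal.

```bash
python3 -m inch '{"claw":[-1,-1,-0.3,-0.3,-0.3,-0.3,-0.3],"travel":[[0,0,-0.005],[0,0,-0.005],[0,0,-0.005],[0,0,-0.005],[0,0,-0.005],[0,0,-0.005],[0,0,-0.005]],"delta_rot":[[0,0,0],[0,0,0],[0,0,0],[0,0,0],[0,0,0],[0,0,0],[0,0,0]]}'
python3 -m inch '{"claw":[-0.3,-0.3,-0.3,-0.3,-0.3,-0.3,-0.3,-0.3],"travel":[[0,0,-0.03],[0,0,-0.08],[0,0,-0.14],[0,0,-0.24],[0,0,-0.36],[0,0,-0.48],[0,0,-0.6],[0,0,-0.6]],"delta_rot":[[0,0,0],[0,0,0],[0,0,0],[0,0,0],[0,0,0],[0,0,0],[0,0,0],[0,0,0]]}'
python3 -m inch '{"claw":[-0.3,-0.3,-0.3,-0.3,-0.3,-0.3],"travel":[[-0.1,0,-0.1],[-0.3,0,-0.3],[-0.4,0,-0.4],[-0.4,0,-0.5],[-0.4,0,-0.5],[-0.4,0,-0.5]],"delta_rot":[[0,0,0],[0,0,0],[0,0,0],[0,0,0],[0,0,0],[0,0,0]]}'
python3 - <<'E'
from look import *
look("G",(345,170,125,188),(310,130,125,188),h=600)
t=L("topG");g=t["img"].max(2).astype(np.float32)
def smp(P):
    P=proj(t,bed(RACK,P)).astype(np.float32);return cv2.remap(g,P[:,0:1],P[:,1:2],cv2.INTER_LINEAR)[:,0].round().astype(int).tolist()
for n,yl in(("left",.075),("mid",0),("right",-.075)):
    for x in(.11,.06,0,-.06,-.11):print(n,x,smp([(x,yl+d,.058) for d in np.arange(-.012,.0121,.002)]))
    a=np.arange(.13,.16,.002);print(n,"high end",dict(zip((a*1e3).round().astype(int).tolist(),smp([(v,yl,.058) for v in a]))))
    print(n,"low end",smp([(v,yl,.058) for v in np.arange(-.164,-.12,.003)]),"flange across",smp([(-.146,yl+d,.058) for d in np.arange(-.027,.028,.003)]))
E
```

```text
time: 20.05
eef_pos: [0.554, -0.2205, 0.0896]
tcp_rot: [-179.9, -30.0, 20.0]
ft_force: [1.3, -0.0, 0.0]
opening: 0.0299
time: 20.85
eef_pos: [0.4829, -0.2483, 0.2237]
tcp_rot: [179.6, -30.1, 20.1]
ft_force: [-0.2, 0.3, 0.3]
opening: 0.0297
time: 21.45
eef_pos: [0.3432, -0.2976, 0.2774]
tcp_rot: [-179.9, -30.0, 20.0]
ft_force: [-0.2, 0.3, -0.3]
opening: 0.0294
left 0.11 [89, 87, 81, 82, 103, 128, 140, 133, 111, 77, 60, 69, 90]
left 0.06 [48, 48, 51, 68, 96, 123, 138, 130, 107, 77, 52, 48, 53]
left 0 [46, 46, 49, 54, 65, 71, 72, 67, 57, 46, 43, 46, 53]
left -0.06 [92, 94, 94, 93, 87, 80, 74, 68, 60, 55, 59, 75, 100]
left -0.11 [70, 61, 63, 79, 111, 130, 136, 122, 95, 70, 55, 54, 56]
left high end {130: 142, 132: 143, 134: 145, 136: 144, 138: 139, 140: 122, 142: 97, 144: 77, 146: 65, 148: 61, 150: 60, 152: 59, 154: 58, 156: 59, 158: 63}
left low end [157, 158, 157, 153, 149, 145, 142, 140, 141, 141, 138, 138, 140, 141, 137] flange across [143, 144, 142, 137, 133, 131, 136, 135, 141, 142, 136, 130, 126, 124, 122, 118, 132, 141, 137]
mid 0.11 [62, 79, 95, 114, 132, 143, 141, 115, 85, 62, 
[... 607 characters left out ...]
40, 142, 143]
right 0.11 [59, 52, 60, 83, 110, 130, 139, 135, 114, 81, 62, 52, 52]
right 0.06 [86, 86, 86, 92, 107, 126, 134, 126, 104, 74, 56, 51, 51]
right 0 [55, 50, 49, 52, 59, 66, 69, 66, 57, 45, 40, 39, 39]
right -0.06 [72, 52, 51, 57, 67, 74, 73, 67, 58, 47, 41, 39, 38]
right -0.11 [96, 84, 77, 74, 72, 72, 71, 66, 57, 52, 50, 51, 52]
right high end {130: 141, 132: 143, 134: 143, 136: 141, 138: 138, 140: 130, 142: 111, 144: 90, 146: 82, 148: 85, 150: 91, 152: 94, 154: 95, 156: 95, 158: 95}
right low end [159, 158, 156, 155, 152, 147, 144, 140, 139, 141, 141, 138, 135, 133, 123] flange across [155, 152, 146, 138, 135, 137, 140, 139, 143, 144, 139, 137, 135, 132, 123, 120, 135, 144, 144]
```

Profile check against the stored rails: the placed rail is parallel, about 1.5 mm off across the slot and about 1.5 mm along it. Its height matches the contact reading and the gripper is clear, so I'm handing in.

```bash
python3 -c "
from cell import env
print(env.finish_job());s=env.state();print(s['time'],s['ft_force'])"
```

```text
the job is handed in; nothing more can be done
None
the job is handed in; nothing more can be done
```

The rail is in the middle slot, turned end for end, with its flange at the low end. The job is handed in at about 21.5 s on the robot's clock. I gripped it at mid-length, lifted it square off the stand, turned it 180° clear of both posts, pushed it down to the bed, and backed off.

**Last checks, from the top camera and the force readings:**
- **Position:** the rail is parallel to the stored rails, about 1.5 mm off across the slot and about 1.5 mm up-slope of where the stored rails sit.
- **Height:** the bed stopped it within 0.5 mm of the seated height, with 32 N pressing at the end. During the push the force dropped as if the clips had closed over the foot.
- **Release:** the force on the gripper was near zero after letting go, and the gripper is well clear.

**What disagreed or was not checked:**
- **Reported tool position:** it lay about 37 mm ahead of the real fingertips along the tool axis. The cameras showed it, and I confirmed it by touching the rail's top edge with the fingers shut. All depths were corrected for it.
- **That touch:** it pressed up to about 81 N through the fingertips. The wrist limit is 120 N; the 40 N limit is for the arm and the gripper's body.
- **Rail length:** the images showed the rail about 3–5% short of 300 mm, so I set the along-slope position against the stored rails.
- **Final picture:** I had already used the 12 views, so the seated rail was checked by image numbers only. Whether the clips closed was not seen, and neither the flange end nor the bystanders were checked separately at the end.

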